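# Weigh down the centrepiece and draw off the deep lid of its tealight box

### The job

Open the tealight box on the black centrepiece tray. Its deep lid is tight and would bring the tray up with it, so first stand the loose marble holder upright on the bare felt pad at the tray's empty end to hold that end down; then draw the lid straight up off the box so that the tray stays down and in its place, and stand the lid upright in the middle of the round cork mat. Set both down rather than dropping them, and leave the other marble holder and everything else on the table where it is.

Things in the scene. Friction and masses are not known exactly. Their poses are not given: they have to be found in the camera images.
- tray: Long black lacquered tray, 110 (its x) x 320 mm (its y), loose on four rubber feet, 0.34 kg. Origin: centre of its underside, z up. Upper face 18 mm up, with a 5 mm lip round the edge. The oak inner box, 80 x 80, fixed in its middle, rises 60 mm above that face. Grey felt pads 78 mm across at y = +112 mm (bare) and y = -112 mm (carries a holder). With one end bare, pulling the lid tips the tray.
- bare_end (a point): Centre of the bare felt pad, on the tray's upper face (18 mm above the table), 112 mm from the tray's centre towards its +y. The loose holder belongs here.
- box_mouth (a point): Centre of the upper edge of the oak inner box, 60 mm above the tray's upper face, 78 mm above the table. The lid is off once its skirt is above this.
- lid: Satin grey square cap over the inner box, 90 x 90 outside, 84 x 84 inside, 66 mm high without its handle, 0.16 kg, gold band round its foot. Origin: centre of its open lower edge, z up. Starts fully on, lower edge on the tray's upper face, square with the tray. Sprung felt in the box holds it: 6 to 12 N to pull over the first 40 to 55 mm; clear of the box after 60 mm.
- lid_handle (a point): Centre of the oak bar handle on the lid, 94 mm above the lid's lower edge. The bar is 16 mm thick (its x), 66 mm long (its y, along the tray), 24 mm tall, on two brass posts, its underside 16 mm above the lid's top. Grip across the 16 mm from above.
- loose_holder: The marble tealight holder that stands by itself on the table: upright white marble cylinder 54 mm across and 84 mm high, with a brass cup 43 mm across on top to 89 mm, 0.54 kg. Origin at the centre of its underside, z up.
- loose_holder_mid (a point): Centre of the loose marble holder, 45 mm above its underside.
- placed_holder: The second, identical marble holder, already standing on the tray's other felt pad. Origin at the centre of its underside, z up. Leave it there.
- mat: Round cork mat, 170 mm across, 6 mm thick, fixed to the table; origin at the centre of its underside. It lies on one side of the tray, the loose holder on the other side, either way round.
- tall_candle: Dark pillar candle with a gold foot, 68 mm across, 160 mm high, standing in the black dish. Origin at the centre of its underside. Leave alone.
- short_candle: Dark pillar candle with a gold foot, 68 mm across, 110 mm high, standing in the black dish. Origin at the centre of its underside. Leave alone.
- glass_bowl: Clear glass bowl 104 mm across, 60 mm high, beyond the tray. Origin at the centre of its underside. Leave alone.
- vase: White ceramic vase, 80 mm across, 150 mm high, with a dried stem up to 250 mm. Origin at the centre of its underside. Leave alone.
- remote: Black remote control, 44 x 150 x 18 mm, lying just beyond the tray. Origin at the centre of its underside. Leave alone.
- matchbox: Small matchbox, 36 x 53 x 15 mm, lying on the robot's side of the tray. Origin at the centre of its underside. Leave alone.
Not all that is in view belongs to the job. What is shaped like the lid but pink is not meant.

How it is judged (in metres and radians):
On the way, in this order (a step that is already met when the one before it is completed fails the run):
1. the loose holder stands upright on the bare felt pad, let go, with the lid still fully on (horizontal distance between loose_holder and bare_end below 0.02 m and z of loose_holder in the frame of tray between 0.014 and 0.022 m and angle between loose_holder's own z axis and vertical below 0.06 rad and contact force between the fingers and loose_holder below 0.1 N and z of lid in the frame of tray below 0.024 m), for 0.2 s.
2. the lid is drawn clear above the box, upright, with the tray still down (z of lid in the frame of box_mouth above 0.004 m and horizontal distance between lid and box_mouth below 0.04 m and angle between lid's own z axis and vertical below 0.2 rad), for 0.1 s.
At the end, for the whole second after the job is handed in: The lid stands upright and at rest on the cork mat, centre within 30 mm of its centre; the loose holder stands upright within 20 mm of the formerly bare pad's centre; the other holder still stands on its pad, moved under 25 mm; the tray lies flat, moved under 20 mm (horizontal distance between lid and mat below 0.03 m and z of lid in the frame of mat between 0.003 and 0.01 m and angle between each of lid, loose_holder, placed_holder's own z axis and vertical below 0.06 rad and linear speed of lid below 0.02 m/s and horizontal distance between loose_holder and bare_end below 0.02 m and z of loose_holder in the frame of tray between 0.014 and 0.022 m and angle between tray's own z axis and vertical below 0.03 rad and distance of tray from where it was at the start of the episode below 0.02 m and distance of placed_holder from where it was at the start of the episode below 0.025 m); the robot touches nothing.
It fails at once if the tray is lifted or tipped up (an end raised by some 10 mm) (angle between tray's own z axis and vertical above 0.04 rad or height (world z) of tray above 0.006 m).
It fails at once if the tray is dragged or pushed more than 25 mm (distance of tray from where it was at the start of the episode above 0.025 m).
It fails at once if the holder already on the tray is toppled or moved more than 30 mm (distance of placed_holder from where it was at the start of the episode above 0.03 m or angle between placed_holder's own z axis and vertical above 0.2 rad).
It fails at once if the lid or the loose holder is dropped (falls freely faster than 0.5 m/s, a drop of over 13 mm) ((linear speed of lid above 0.5 m/s and contact force between the fingers and lid below 0.1 N) or (linear speed of loose_holder above 0.5 m/s and contact force between the fingers and loose_holder below 0.1 N)).
It fails at once if a candle, the glass bowl, the vase, the remote control or the matchbox is moved more than 20 mm (distance of any of tall_candle, short_candle, glass_bowl, vase, remote, matchbox from where it was at the start of the episode above 0.02 m).
It also fails if it takes over 58 s, if anything falls off the work surface, if the arm or the gripper's body presses on something with over 40 N, if the wrist force passes 120 N, or if a joint passes its speed limit or range.

### The arm

A 6-joint arm with a two-finger parallel gripper is mounted at the origin on the work surface. World frame = base frame: x ahead of the robot, y to its left, z up, the work surface at z = 0. Lengths are in mm, angles in degrees, forces in N, time in s.
With the tool pointing down it reaches from about 350 to 850 mm from the base axis. Payload 8.1 kg.
Tool frame: the origin (TCP) lies at the very end of the fingers, on their centre line; the grasp point (between the pads) lies 19 mm behind it; z points along the fingers, y is the line along which they close (so a half turn about z gives the same grasp; the last joint's range is limited). The gripper opens to 85 mm and grips with 20 to 120 N. Pads are 22 mm wide; open, the fingers measure 114 mm over their backs; the gripper's body (76 mm by 85 mm) begins 54 mm behind the grasp point. The pads swing forward as they close: fully open they stand 13 mm farther back than shut.
Start: joints at [-74.851, 7.471, 85.268, -0, 87.261, -4.893], TCP at [205.646, -563.662, 200.892] pointing down, gripper open.
Joint ranges: [-169.43, 169.43], [-51.17, 129.36], [1.28, 143.12], [-76.62, 256.62], [0, 156.53], [-152.29, 152.29]. Speed limits (degrees/s): [136.94, 136.94, 159.86, 180, 180, 180].

### API

Orientations are given as [roll, pitch, yaw] about the fixed x, y, z axes, in that order (R = Rz(yaw) Ry(pitch) Rx(roll)).
In Python, from bench import sense, eyes, job, models gives the robot as it stands. The module is installed in compiled form; this text tells all that it offers.
- The arm moves only by the tool apply_moves, never from a script. Its argument "rows" is a list of rows, each a list of 6 numbers: the shift along the tool's x, y, z in mm, then the turn, a rotation vector about the tool's x, y, z in rad. In form: [[dx, dy, dz, rx, ry, rz], ...]. A call has exactly 5 rows; each row shifts and turns the commanded pose from where the row before left it, along the tool's axes as they then stand; what a row does not reach is not made up. A row lasts 1/8 s, in which the tool goes at most 62.5 mm and 10.7 degrees, less where a joint would pass 70% of its speed; a pose out of reach is approached as far as the arm can. A call is refused whole if a number of a shift passes 62.5 or a number of a turn 0.188, either way. A call with a gripper value outside its range is refused whole. "fingers" is the finger opening in mm, from 0 to 85.4, set as the call begins (left out, the last holds). The fingers move at their own pace and stop on an object; "grip_force" is the grip in N (left out, the last holds). Time passes only in rows, so rows that do not move let the fingers close, or fill a call up. It gives the time, the measured TCP pose, the force, the opening and the grip force at its end, in the units of the state.
- sense(): the state, without advancing time (a new reading comes with each control period).
- eyes.snapshot(name): name is "scene" or "top"; returns (picture, depth): 420x560x3 uint8, red, green, blue; 420x560 float32, mm along the optical axis (not along the pixel's ray), 0 where there is no reading.
- eyes.get_calibration(name): a dict with "intrinsics" (3x3 intrinsics, pixels), "D" ([k1, k2, p1, p2, k3] as OpenCV has them; the pictures are not rectified), "R" (3x3) and "t" (3): a world point X has camera coordinates R X + t. Camera axes: x right, y down, z forward; pixel columns grow to the right and rows downward; lengths in mm; the calibration is good to about 2 mm. A picture is of the moment at which its call begins. get_calibration takes no time and is no camera call.
- job.hand_in(): hands the job in; it is judged then, once.
Trained networks look in the newest picture that a camera, given by its name, has taken for a name from the list of things; names that differ only in an ending like _2 or _b are one class to them, and where a whole thing is asked for, a point or a joint stands for the part that bears it (a point fixed in the world has none). Each returns a list of dicts, best first, with "confidence" (0 to 1); they miss things now and then, are a little off and sometimes report something else, mostly with a low value. They report only what shows in the picture. A call takes as long as a camera call. They do not tell look-alikes from the thing itself.
- models.boxes_of(name, camera): "xyz" ([x, y, z] in mm, in world coordinates, good to about 4 mm: the middle of the surface that is visible of it).
- models.cut_out(name, camera): "pixels" (420x560 bool, what is visible of it).
- models.place_of(name, camera): "xyz" ([x, y, z] in mm, in world coordinates, good to about 4 mm: a listed point, or the origin of a listed thing).
The state is a dict: "time": time; "joint_pos": joint angles; "qd": joint speeds; "joint_efforts": joint torques, N m; "tool_pos": TCP position; "tcp_rot": TCP orientation; "ft_force": force on the tool from outside, world axes, zero at the start; "wrist_torque": the same for the moment, N m; "finger_gap": finger opening in mm; "grip_force": force on a finger pad.
Only numpy, scipy, OpenCV 4.12 (cv2) and the standard library are available. Lean on these libraries where they do the work, as an engineer would, in place of code of your own. Each camera call takes 0.05 s, during which the arm holds its last target. There are 200 camera calls.

## Working session

There is one attempt and no reset: what is moved stays moved. The work goes in short steps, Python scripts to look and compute and a tool call to move; the robot and the scene stay as the last step left them, time stands still between calls to the robot, and variables do not carry over. Pictures are saved under pics/ and viewed, at most 10 in all, crops included, and the job is handed in when it is done.

Besides the shell and the picture viewer there is one more tool, called after ">>>" in YAML: its name, and indented under it one key for each argument. apply_moves: Moves the arm, as the interface text tells. Its arguments: {"type":"object","properties":{"rows":{"type":"array"},"fingers":{"type":"number"},"grip_force":{"type":"number"}},"required":["rows"]}

```bash
mkdir -p pics
python3 - <<'E'
from bench import sense, eyes, job, models
import cv2,numpy as np
for c in ("scene","top"):
    p,d=eyes.snapshot(c); cv2.imwrite(f"pics/{c}0.png",p[:,:,::-1]); np.savez(f"{c}0.npz",p=p,d=d)
    for n in ["tray","bare_end","lid","lid_handle","loose_holder","loose_holder_mid","placed_holder","mat","box_mouth","tall_candle","vase","matchbox","remote","glass_bowl"]:
        print(c,n,[(np.round(r["xyz"]).astype(int).tolist(),round(r["confidence"],2)) for r in models.place_of(n,c)][:4])
s=sense();print(s["time"],s["tool_pos"],s["tcp_rot"])
E
```

```text
scene tray [([510, -9, -1], 0.96)]
scene bare_end [([526, 100, 20], 0.88)]
scene lid [([345, -64, -1], 0.83), ([329, 169, 1], 0.78), ([431, 356, 47], 0.71), ([515, -12, 17], 0.63)]
scene lid_handle [([513, -10, 111], 0.75), ([328, 171, 95], 0.74), ([348, -64, 96], 0.7)]
scene loose_holder [([431, 356, 0], 0.67)]
scene loose_holder_mid [([432, 354, 45], 0.78)]
scene placed_holder [([508, -126, 22], 0.83), ([763, -212, 7], 0.26)]
scene mat [([442, -402, 3], 0.75)]
scene box_mouth [([526, 104, 20], 0.44), ([704, 336, 3], 0.28)]
scene tall_candle [([758, -295, 4], 0.63)]
scene vase [([703, 338, 3], 0.64), ([506, -126, 19], 0.49)]
scene matchbox [([360, -192, -2], 0.53)]
scene remote [([703, -17, 1], 0.78)]
scene glass_bowl [([755, 170, 2], 0.62), ([509, -122, 19], 0.42)]
top tray [([516, -13, 14], 0.65)]
top bare_end [([523, 99, 20], 0.79), ([506, -123, 18], 0.17)]
top lid [([329, 170, -1], 0.87), ([347, -62, 1], 0.63), ([507, -124, 20], 0.62), ([516, -11, 16], 0.56)]
top lid_handle [([513, -11, 114], 0.77), ([523, 100, 21], 0.69), ([344, -60, 92], 0.63), ([328, 169, 96], 0.56)]
top loose_holder [([432, 356, 1], 0.75)]
top loose_holder_mid [([429, 362, 44], 0.92)]
top placed_holder [([509, -124, 18], 0.88)]
top mat [([438, -396, 2], 0.86)]
top box_mouth []
top tall_candle [([756, -294, 8], 0.82), ([507, -123, 19], 0.58), ([758, -207, 4], 0.55)]
top vase [([705, 337, 0], 0.58)]
top matchbox [([354, -192, 0], 0.6), ([753, 174, -2], 0.55)]
top remote [([701, -14, -1], 0.87)]
top glass_bowl [([758, 175, 0], 0.97)]
1.5 [ 205.65667138 -563.68722961  200.89770967] [ 1.79997109e+02 -5.81765226e-04  2.00422167e+01]
```

View pics/scene0.png

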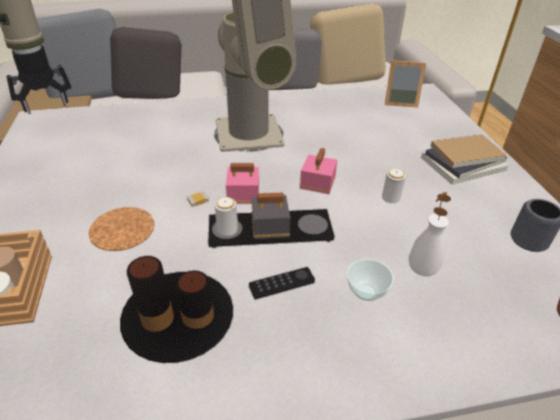

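View pics/top0.png

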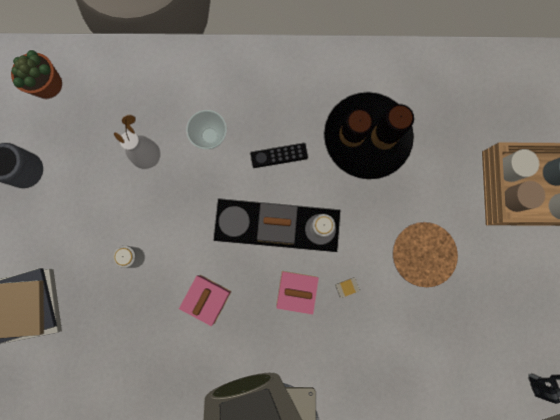

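The grey lid on the tray (scene 270,215; top 277,222) is the one meant. The look-alikes at top (298,293) and (205,300) are pink. The loose holder is at top (123,257), alone on the table. The holder at (322,227) stands on the tray. The bare pad is at top (234,221) and the mat at (425,254). Next I'll measure these with depth and confirm the choice in a crop.

```bash
cat > h.py <<'E'
import cv2,numpy as np
from bench import eyes,models,sense
def cloud(c,d):
    k=eyes.get_calibration(c);K=np.array(k["intrinsics"]);D=np.array(k["D"]);R=np.array(k["R"]);t=np.array(k["t"])
    v,u=np.mgrid[:420,:560]
    n=cv2.undistortPoints(np.stack([u,v],-1).reshape(-1,1,2).astype(float),K,D).reshape(420,560,2)
    P=np.dstack([n*d[...,None],d]); P=(P-t.ravel())@R
    P[d<=0]=np.nan
    return P
def rect(X):
    r=cv2.minAreaRect(X[:,:2].astype(np.float32));return np.round(r[0],1),np.round(r[1],1),round(r[2],1)
def near(P,x,y,r,z0,z1):
    m=(np.hypot(P[...,0]-x,P[...,1]-y)<r)&(P[...,2]>z0)&(P[...,2]<z1);return m
E
python3 - <<'E'
from h import *
for c in("top","scene"):
    f=np.load(c+"0.npz");P=cloud(c,f["d"]);p=f["p"].astype(int)
    for n,a in dict(lidtop=(514,-11,75,74,92),handle=(514,-11,60,100,125),pl=(508,-125,45,75,130),loose=(430,357,50,70,110),loosebody=(430,357,50,20,80),lidall=(514,-11,75,30,92)).items():
        m=near(P,*a);X=P[m]
        if len(X)>5:
            print(c,n,len(X),"mean",np.round(X.mean(0),1),"mid",np.round((X.min(0)+X.max(0))/2,1),"zmax",round(np.percentile(X[:,2],90),1),rect(X))
    m=near(P,440,-400,130,-5,20)&(p[...,0]-p[...,2]>40)
    X=P[m];print(c,"mat",X.mean(0).round(1),rect(X))
    # tray: dark
    m=near(P,514,-11,200,8,35)&(p.sum(-1)<150);X=P[m];print(c,"tray",X[:,2].mean(),rect(X))
    # pad
    m=near(P,524,100,50,8,35)&(p.sum(-1)>150);X=P[m];print(c,"pad",X.mean(0).round(1),rect(X))
p=np.load("top0.npz")["p"];cv2.imwrite("pics/crop.png",cv2.resize(p[190:320,100:360][:,:,::-1],None,fx=3,fy=3,interpolation=cv2.INTER_CUBIC))
E
```

```text
top lidtop 1160 mean [515.7  -8.7  84.8] mid [516.3  -9.3  83.6] zmax 87.4 (array([516.9,  -8.7]), array([89.8, 90.4]), 85.0)
top handle 135 mean [515.6  -9.9 121.7] mid [516.1  -9.1 114.9] zmax 124.5 (array([516.7,  -9. ]), array([65.2, 16.3]), 84.8)
top pl 413 mean [ 508.4 -118.5  105.1] mid [ 509.1 -119.2   95.9] zmax 110.0 (array([ 509.3, -119.2]), array([51.3, 52.9]), 88.6)
top loose 422 mean [432.  355.8  87.3] mid [431.7 358.   83.6] zmax 92.0 (array([432.4, 358. ]), array([52.3, 52.8]), 35.6)
top loosebody 158 mean [430.7 337.9  51.7] mid [432.4 344.2  50.1] zmax 75.3 (array([431.6, 343.4]), array([24.3, 52.3]), 85.8)
top lidall 1198 mean [514.3  -8.6  83.6] mid [516.2  -8.3  60.6] zmax 87.4 (array([516.6,  -8.7]), array([89.9, 91. ]), 84.9)
top mat [ 442.5 -395.2    7.2] (array([ 442.7, -395.1]), array([166.4, 166.8]), 8.2)
top tray 19.580274158214905 (array([587.6, -16.2]), array([316.7, 252.2]), 85.0)
top pad [525.6 101.6  19.6] (array([526. , 101.6]), array([78.6, 76.4]), 62.6)
scene lidtop 703 mean [533.8 -15.   81.9] mid [520.5 -12.4  82.8] zmax 84.1 (array([517.7, -12.
[... 227 characters left out ...]
 zmax 106.7 (array([ 515.2, -125. ]), array([53.1, 47.9]), 85.9)
scene loose 239 mean [441.8 353.5  83. ] mid [434.8 357.4  80.8] zmax 89.0 (array([436.1, 356.7]), array([51.7, 49.8]), 46.4)
scene loosebody 343 mean [451.  348.1  50.8] mid [439.6 354.7  50.1] zmax 75.2 (array([444.5, 349.1]), array([52.9, 33.7]), 49.4)
scene lidall 1193 mean [544.7 -16.4  69.7] mid [520.5 -12.8  60.8] zmax 83.5 (array([518.1, -13. ]), array([90.4, 98.7]), 85.7)
scene mat [ 449.3 -397.     5. ] (array([ 440.5, -396.8]), array([168.3, 177. ]), 84.7)
scene tray 16.778963964147255 (array([587.8, -17.8]), array([313.1, 250.6]), 85.4)
scene pad [525.7 101.2  16.7] (array([523.9, 101.5]), array([83.7, 87.4]), 41.5)
```

View pics/crop.png

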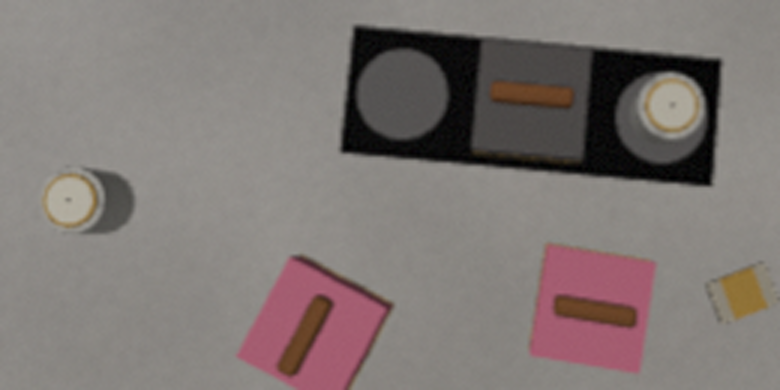

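The crop confirms that the only grey cap is the one on the tray at (530,95). The other two, at (318,330) and (593,310), are pink. The loose holder is at crop (70,200).

World positions from depth:

| Item | Position |
|---|---|
| Lid | (516,-10) |
| Bare pad | (525.5,101.5) |
| Loose holder | (432,357) |
| Mat | (442,-396) |

The tray's yaw is about -5°, so tool yaw 85° works for every move.

```bash
cat > plan.py <<'E'
import sys,json,numpy as np
from scipy.spatial.transform import Rotation as Ro
# args: json list of [x,y,z,yaw,nrows]; starts from sensed pose
from bench import sense
def plan(way):
    s=sense();p=np.array(s["tool_pos"]);R=Ro.from_euler("xyz",s["tcp_rot"],degrees=True);out=[]
    print("pose",p.round(1),np.round(s["tcp_rot"],2),"gap",s["finger_gap"],"t",s["time"])
    for x,y,z,yaw,n in way:
        T=np.array([x,y,z])
        for i in range(n):
            d=(T-p)/(n-i); Rg=Ro.from_euler("xyz",[180,0,yaw],degrees=True)
            rv=(R.inv()*Rg).as_rotvec()/(n-i)
            row=np.r_[np.round(R.inv().apply(d),1),np.round(rv,3)];out.append(row.tolist())
            p=p+R.apply(row[:3]);R=R*Ro.from_rotvec(row[3:])
    for i in range(0,len(out),5):print(json.dumps(out[i:i+5]))
if __name__=="__main__":plan(json.loads(sys.argv[1]))
E
python3 plan.py '[[400,-350,220,72,5],[500,-80,220,85,5],[470,200,220,85,5],[432,357,130,85,5]]'
```

```text
pose [ 205.7 -563.7  200.9] [180.    -0.    20.04] gap 85.37337442933473 t 1.5
[[51.2, -26.8, -3.8, 0.0, 0.0, -0.181], [55.1, -17.2, -3.8, 0.0, 0.0, -0.181], [57.4, -7.0, -3.8, 0.0, 0.0, -0.182], [57.6, 3.5, -3.9, 0.0, 0.0, -0.181], [56.1, 13.9, -3.8, 0.0, 0.0, -0.182]]
[[57.5, 2.3, -0.0, 0.0, 0.0, -0.045], [57.4, 4.9, -0.0, 0.0, 0.0, -0.045], [57.1, 7.5, -0.0, 0.0, 0.0, -0.046], [56.7, 10.2, -0.0, 0.0, 0.0, -0.045], [56.2, 12.7, -0.0, 0.0, 0.0, -0.046]]
[[55.3, -10.9, -0.0, 0.0, 0.0, 0.0], [55.3, -10.8, -0.0, 0.0, 0.0, 0.0], [55.2, -10.9, -0.0, 0.0, 0.0, 0.0], [55.3, -10.8, -0.0, 0.0, 0.0, 0.0], [55.2, -10.9, -0.0, 0.0, 0.0, 0.0]]
[[30.6, -10.3, 18.0, 0.0, 0.0, 0.0], [30.6, -10.3, 18.0, 0.0, 0.0, 0.0], [30.6, -10.3, 18.0, 0.0, 0.0, 0.0], [30.7, -10.3, 18.0, 0.0, 0.0, 0.0], [30.6, -10.3, 18.0, 0.0, 0.0, 0.0]]
```

>>> apply_moves:
  rows:
    - [51, -27, -4, 0, 0, -0.181]
    - [55, -17, -4, 0, 0, -0.181]
    - [57, -7, -4, 0, 0, -0.181]
    - [58, 4, -4, 0, 0, -0.181]
    - [56, 14, -4, 0, 0, -0.182]
  fingers: 85

```text
time: 2.12
tool_pos: [401.3, -349.1, 221.3]
tcp_rot: [180.0, 0.0, 72.3]
ft_force: [1.3, -0.2, -0.4]
finger_gap: 84.9
grip_force: 0.0
```

>>> apply_moves:
  rows:
    - [57, 2, 0, 0, 0, -0.045]
    - [57, 5, 0, 0, 0, -0.045]
    - [57, 8, 0, 0, 0, -0.046]
    - [57, 10, 0, 0, 0, -0.045]
    - [56, 13, 0, 0, 0, -0.046]

```text
time: 2.75
tool_pos: [501.2, -79.7, 221.2]
tcp_rot: [179.9, 0.0, 85.0]
ft_force: [1.0, -1.2, -0.1]
finger_gap: 85.0
grip_force: 0.0
```

>>> apply_moves:
  rows:
    - [55, -11, 0, 0, 0, 0]
    - [55, -11, 0, 0, 0, 0]
    - [55, -11, 0, 0, 0, 0]
    - [55, -11, 0, 0, 0, 0]
    - [55, -11, 0, 0, 0, 0]

```text
time: 3.38
tool_pos: [469.7, 199.0, 221.2]
tcp_rot: [180.0, -0.0, 85.0]
ft_force: [1.1, -0.3, 0.1]
finger_gap: 84.8
grip_force: 0.0
```

>>> apply_moves:
  rows:
    - [31, -10.3, 18, 0, 0, 0]
    - [31, -10.3, 18, 0, 0, 0]
    - [31, -10.3, 18, 0, 0, 0]
    - [31, -10.3, 18, 0, 0, 0]
    - [30, -10.1, 19, 0, 0, 0]

```text
time: 4.0
tool_pos: [432.3, 356.3, 129.5]
tcp_rot: [180.0, -0.0, 85.0]
ft_force: [0.8, -0.5, 0.0]
finger_gap: 84.8
grip_force: 0.0
```

Run:
```python
from h import *
p,d=eyes.snapshot("scene")
cv2.imwrite("pics/s1.png",cv2.resize(p[110:240,320:480][:,:,::-1],None,fx=4,fy=4,interpolation=cv2.INTER_CUBIC))
s=sense();print(s["tool_pos"],s["tcp_rot"])
```

```text
[429.65498816 358.49652172 126.4491582 ] [-1.79805685e+02  3.91860482e-03  8.50372848e+01]
```

View pics/s1.png

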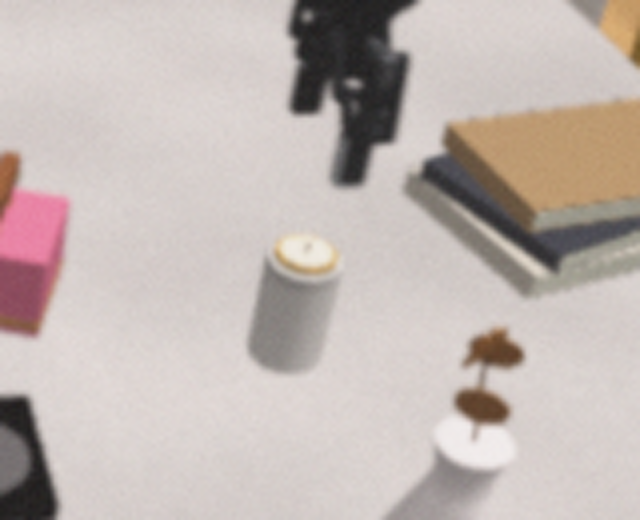

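The gripper hangs above the loose holder (crop 300,250) with its fingers on either side, so I'm descending and gripping.

>>> apply_moves:
  rows:
    - [0, 0, 25, 0, 0, 0]
    - [0, 0, 25, 0, 0, 0]
    - [0, 0, 25, 0, 0, 0]
    - [0, 0, 15, 0, 0, 0]
    - [0, 0, 8, 0, 0, 0]

```text
time: 4.68
tool_pos: [432.3, 354.9, 31.2]
tcp_rot: [-180.0, 0.0, 85.0]
ft_force: [-0.1, -0.4, 0.2]
finger_gap: 85.1
grip_force: 0.0
```

>>> apply_moves:
  rows:
    - [0, 0, 0, 0, 0, 0]
    - [0, 0, 0, 0, 0, 0]
    - [0, 0, 0, 0, 0, 0]
    - [0, 0, 0, 0, 0, 0]
    - [0, 0, 0, 0, 0, 0]
  fingers: 45
  grip_force: 50

```text
time: 5.3
tool_pos: [433.0, 355.8, 33.3]
tcp_rot: [179.9, -0.1, 85.0]
ft_force: [-3.6, -1.1, 5.9]
finger_gap: 52.2
grip_force: 52.5
```

>>> apply_moves:
  rows:
    - [0, 0, 0, 0, 0, 0]
    - [0, 0, 0, 0, 0, 0]
    - [0, 0, 0, 0, 0, 0]
    - [0, 0, -5, 0, 0, 0]
    - [0, 0, -10, 0, 0, 0]

```text
time: 5.92
tool_pos: [431.7, 354.4, 46.3]
tcp_rot: [-179.9, 0.1, 85.0]
ft_force: [-0.7, 0.9, -6.0]
finger_gap: 52.4
grip_force: 53.3
```

```bash
python3 plan.py '[[432,355,100,85,3],[525,101,105,85,12]]'
```

```text
pose [431.7 354.4  46.3] [-1.7991e+02  9.0000e-02  8.4960e+01] gap 52.362112557440696 t 5.925
[[0.2, 0.1, -17.9, -0.001, 0.001, -0.0], [0.2, 0.1, -17.9, -0.0, 0.0, -0.0], [0.1, 0.0, -17.9, -0.001, 0.001, -0.001], [-20.4, 9.6, -0.4, 0.0, -0.0, 0.0], [-20.4, 9.6, -0.4, 0.0, -0.0, 0.0]]
[[-20.4, 9.6, -0.4, 0.0, -0.0, 0.0], [-20.4, 9.6, -0.4, 0.0, -0.0, 0.0], [-20.4, 9.5, -0.4, 0.0, -0.0, 0.0], [-20.4, 9.6, -0.4, 0.0, -0.0, 0.0], [-20.4, 9.5, -0.5, 0.0, -0.0, 0.0]]
[[-20.4, 9.6, -0.4, 0.0, -0.0, 0.0], [-20.4, 9.5, -0.5, 0.0, -0.0, 0.0], [-20.4, 9.6, -0.4, 0.0, -0.0, 0.0], [-20.5, 9.5, -0.5, 0.0, -0.0, 0.0], [-20.4, 9.6, -0.4, 0.0, -0.0, 0.0]]
```

>>> apply_moves:
  rows:
    - [0, 0, -18, 0, 0, 0]
    - [0, 0, -18, 0, 0, 0]
    - [0, 0, -18, 0, 0, 0]
    - [-20, 9.6, 0, 0, 0, 0]
    - [-20, 9.6, 0, 0, 0, 0]

```text
time: 6.55
tool_pos: [448.7, 313.6, 102.5]
tcp_rot: [179.9, -0.1, 85.0]
ft_force: [-0.3, -0.2, -7.0]
finger_gap: 52.2
grip_force: 53.5
```

>>> apply_moves:
  rows:
    - [-25, 11.4, 0, 0, 0, 0]
    - [-25, 11.4, 0, 0, 0, 0]
    - [-25, 11.4, 0, 0, 0, 0]
    - [-25, 11.4, 0, 0, 0, 0]
    - [-25, 11.4, 0, 0, 0, 0]

```text
time: 7.18
tool_pos: [494.6, 183.3, 102.2]
tcp_rot: [179.9, -0.0, 85.0]
ft_force: [0.2, 0.5, -6.2]
finger_gap: 52.3
grip_force: 53.5
```

>>> apply_moves:
  rows:
    - [-25, 11.4, 0, 0, 0, 0]
    - [-25, 11.4, 0, 0, 0, 0]
    - [-15, 8, 0, 0, 0, 0]
    - [0, 0, 0, 0, 0, 0]
    - [0, 0, 0, 0, 0, 0]

```text
time: 7.8
tool_pos: [518.8, 117.2, 101.1]
tcp_rot: [-180.0, -0.0, 85.0]
ft_force: [0.4, -0.2, -5.6]
finger_gap: 52.3
grip_force: 53.5
```

Run:
```python
from h import *
for c in("top","scene"):
    p,d=eyes.snapshot(c);P=cloud(c,d);s=sense();T=s["tool_pos"]
    print(c,T.round(1),s["tcp_rot"].round(2),"force",s["ft_force"].round(1))
    for n in("loose_holder","loose_holder_mid","bare_end"):print(n,[(np.round(r["xyz"]).tolist(),round(r["confidence"],2)) for r in models.place_of(n,c)][:3])
    m=near(P,T[0],T[1],35,55,T[2]+30)&(p.min(-1)>90);X=P[m];print("holder",len(X),X.mean(0).round(1),X.min(0).round(1),X.max(0).round(1),rect(X))
    cv2.imwrite(f"pics/{c}2.png",p[:,:,::-1])
a=cv2.imread("pics/scene2.png")[130:260,200:360];cv2.imwrite("pics/s2c.png",cv2.resize(a,None,fx=4,fy=4,interpolation=cv2.INTER_CUBIC))
```

```text
top [518.6 117.3 101. ] [-1.7999e+02 -2.0000e-02  8.4990e+01] force [-0.1 -0.4 -4.8]
loose_holder []
loose_holder_mid []
bare_end [([523.0, 100.0, 20.0], 0.71)]<stdin>:6: RuntimeWarning: Mean of empty slice.
  ret = um.true_divide(
Traceback (most recent call last):
ValueError: zero-size array to reduction operation minimum which has no identity
```

```bash
python3 - <<'E'
from h import *
from scipy.optimize import least_squares
c="scene";p,d=eyes.snapshot(c);P=cloud(c,d);s=sense();T=s["tool_pos"];print(T)
print([(np.round(r["xyz"]).tolist(),round(r["confidence"],2)) for r in models.place_of("loose_holder",c)][:3])
m=near(P,T[0],T[1],45,62,100)&(p.min(-1)>80);X=P[m];print(len(X),X.min(0).round(1),X.max(0).round(1))
def f(q):return np.hypot(X[:,0]-q[0],X[:,1]-q[1])-27
r=least_squares(f,T[:2]-[5,0],loss="soft_l1");print("centre",r.x.round(1),"rms",np.sqrt((f(r.x)**2).mean()).round(2))
f0=np.load("scene0.npz");Q=cloud(c,f0["d"]);X=Q[near(Q,432,357,45,15,80)];r=least_squares(f,[432,357],loss="soft_l1");print("check orig centre",r.x.round(1))
cv2.imwrite("pics/s2c.png",cv2.resize(p[130:260,200:360][:,:,::-1],None,fx=4,fy=4,interpolation=cv2.INTER_CUBIC))
E
python3 plan.py '[[525,101,100,85,5]]'
```

```text
[518.65904368 117.22133213 100.88744173]
[([516.0, 118.0, 69.0], 0.74)]
208 [510.8  91.8  66.5] [548.9 142.4 100. ]
centre [518.6 118.8] rms 1.33
check orig centre [432.5 358.5]
pose [518.7 117.1 100.9] [-179.99   -0.     85.  ] gap 52.485152653062066 t 8.1
[[-3.1, 1.5, 0.2, -0.0, -0.0, 0.0], [-3.1, 1.6, 0.2, -0.0, -0.0, 0.0], [-3.1, 1.5, 0.2, -0.0, -0.0, 0.0], [-3.1, 1.6, 0.1, -0.0, -0.0, 0.0], [-3.1, 1.5, 0.2, -0.0, -0.0, 0.0]]
```

View pics/s2c.png

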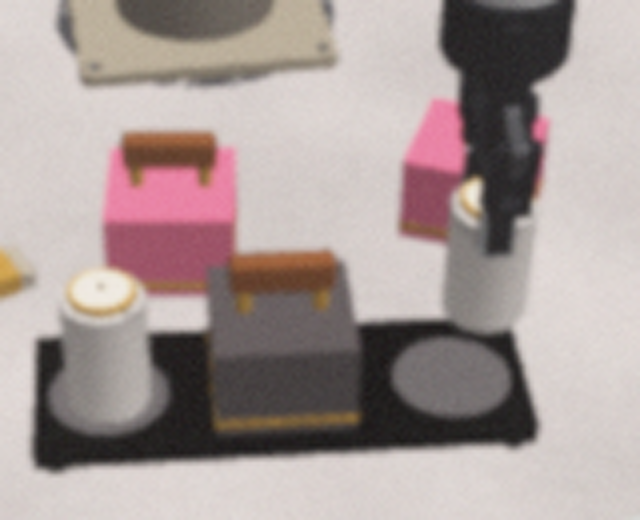

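The holder hangs upright over the pad's near side (crop 490,260; the pad is at 450,375). It sits about 1.5 mm further +y than the TCP.

>>> apply_moves:
  rows:
    - [-8, 4, 0, 0, 0, 0]
    - [-8.4, 4.2, 5, 0, 0, 0]
    - [0, 0, 15, 0, 0, 0]
    - [0, 0, 15, 0, 0, 0]
    - [0, 0, 8, 0, 0, 0]

```text
time: 8.72
tool_pos: [524.1, 99.5, 55.6]
tcp_rot: [-179.8, 0.0, 85.0]
ft_force: [0.4, 0.8, -5.2]
finger_gap: 52.4
grip_force: 53.6
```

>>> apply_moves:
  rows:
    - [0, 0, 1, 0, 0, 0]
    - [0, 0, 1, 0, 0, 0]
    - [0, 0, 1, 0, 0, 0]
    - [0, 0, 0, 0, 0, 0]
    - [0, 0, 0, 0, 0, 0]

```text
time: 9.35
tool_pos: [525.8, 99.6, 55.2]
tcp_rot: [180.0, -0.0, 85.0]
ft_force: [-0.1, -0.4, -5.7]
finger_gap: 52.5
grip_force: 53.6
```

>>> apply_moves:
  rows:
    - [0, 0, 1, 0, 0, 0]
    - [0, 0, 1, 0, 0, 0]
    - [0, 0, 1, 0, 0, 0]
    - [0, 0, 0, 0, 0, 0]
    - [0, 0, 0, 0, 0, 0]

```text
time: 9.98
tool_pos: [525.6, 99.6, 51.9]
tcp_rot: [-180.0, 0.0, 85.0]
ft_force: [-0.5, -0.9, -5.1]
finger_gap: 51.8
grip_force: 53.6
```

>>> apply_moves:
  rows:
    - [0, 0, 0.8, 0, 0, 0]
    - [0, 0, 0, 0, 0, 0]
    - [0, 0, 0.7, 0, 0, 0]
    - [0, 0, 0, 0, 0, 0]
    - [0, 0, 0, 0, 0, 0]

```text
time: 10.6
tool_pos: [525.9, 99.7, 51.3]
tcp_rot: [180.0, -0.0, 85.0]
ft_force: [-4.2, 0.4, 5.8]
finger_gap: 52.1
grip_force: 54.6
```

Contact: the force went from -5 to +6 N. Releasing.

>>> apply_moves:
  rows:
    - [0, 0, 0, 0, 0, 0]
    - [0, 0, 0, 0, 0, 0]
    - [0, 0, 0, 0, 0, 0]
    - [0, 0, 0, 0, 0, 0]
    - [0, 0, 0, 0, 0, 0]
  fingers: 76

```text
time: 11.22
tool_pos: [525.6, 99.6, 50.4]
tcp_rot: [180.0, -0.0, 85.0]
ft_force: [-0.0, 0.3, 0.1]
finger_gap: 75.8
grip_force: 0.0
```

>>> apply_moves:
  rows:
    - [0, 0, -4, 0, 0, 0]
    - [0, 0, -15, 0, 0, 0]
    - [0, 0, -30, 0, 0, 0]
    - [0, 0, -40, 0, 0, 0]
    - [0, 0, -40, 0, 0, 0]

```text
time: 11.85
tool_pos: [525.7, 99.6, 181.9]
tcp_rot: [179.9, -0.0, 85.0]
ft_force: [-0.0, 0.8, 0.8]
finger_gap: 76.1
grip_force: 0.0
```

>>> apply_moves:
  rows:
    - [0, 0, -30, 0, 0, 0]
    - [-50, 0, 0, 0, 0, 0]
    - [-50, 0, 0, 0, 0, 0]
    - [-12, 0, 0, 0, 0, 0]
    - [0, 0, 0, 0, 0, 0]
  fingers: 50

```text
time: 12.48
tool_pos: [515.9, -12.4, 210.3]
tcp_rot: [179.9, -0.0, 84.9]
ft_force: [-0.4, 0.3, -0.6]
finger_gap: 50.2
grip_force: 0.0
```

Run:
```python
from h import *
from scipy.optimize import least_squares
c="scene";p,d=eyes.snapshot(c);P=cloud(c,d);s=sense();print(s["tool_pos"],s["finger_gap"])
def fit(P,x,y,z0,z1):
    X=P[near(P,x,y,36,z0,z1)];g=lambda q:np.hypot(X[:,0]-q[0],X[:,1]-q[1])-27
    r=least_squares(g,[x,y],loss="soft_l1");print(len(X),r.x.round(1),X[:,2].max().round(1))
fit(P,525,101,30,97);fit(P,507,-122,30,97)
P0=cloud(c,np.load("scene0.npz")["d"]);fit(P0,507,-122,30,97)
for Q in(P0,P):
  X=Q[near(Q,516,-10,60,100,125)&(near(Q,516,-10,60,105,125))];print("handle",len(X),X.mean(0).round(1))
p,d=eyes.snapshot("top");P=cloud("top",d)
m=near(P,526,101,33,95,115);X=P[m];print("holder top",len(X),rect(X) if len(X)>5 else "")
cv2.imwrite("pics/t3.png",cv2.resize(p[150:290,180:380][:,:,::-1],None,fx=4,fy=4))
```

```text
[515.97285894 -11.59634056 210.07727026] 49.82558031619287
429 [525.3 101.4] 97.0
427 [ 509.6 -124.2] 97.0
440 [ 509.8 -124. ] 96.9
handle 229 [522.5 -12.7 116.6]
handle 235 [522.5 -13.  116.3]
holder top 2
```

View pics/t3.png

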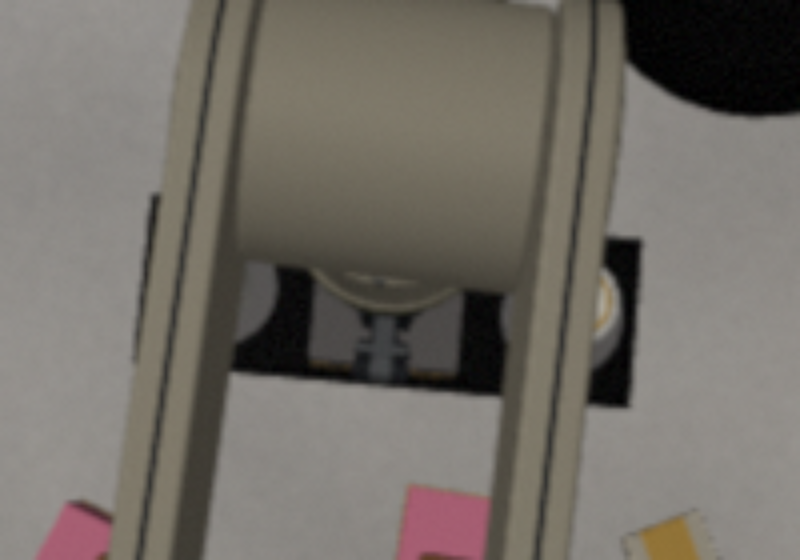

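The scene-camera fit puts the loose holder at (525.3,101.4), within 1 mm of the pad's centre, and the placed holder is unmoved. The arm hides most of the tray in the top view, but the gripper lines up with the grey lid (crop 385,335). Descending onto the handle.

>>> apply_moves:
  rows:
    - [0, 1.3, 35, 0, 0, 0]
    - [0, 0, 35, 0, 0, 0]
    - [0, 0, 25, 0, 0, 0]
    - [0, 0, 15, 0, 0, 0]
    - [0, 0, 5, 0, 0, 0]

```text
time: 13.2
tool_pos: [516.7, -11.3, 93.7]
tcp_rot: [-179.9, -0.0, 85.0]
ft_force: [-0.2, -0.1, 0.7]
finger_gap: 50.0
grip_force: 0.0
```

>>> apply_moves:
  rows:
    - [0, 0, 0, 0, 0, 0]
    - [0, 0, 0, 0, 0, 0]
    - [0, 0, 0, 0, 0, 0]
    - [0, 0, 0, 0, 0, 0]
    - [0, 0, 0, 0, 0, 0]
  fingers: 24
  grip_force: 60

```text
time: 13.82
tool_pos: [517.1, -12.2, 94.6]
tcp_rot: [180.0, -0.0, 84.9]
ft_force: [0.4, 0.1, 0.3]
finger_gap: 23.7
grip_force: 0.0
```

>>> apply_moves:
  rows:
    - [0, 0, 0, 0, 0, 0]
    - [0, 0, 0, 0, 0, 0]
    - [0, 0, 0, 0, 0, 0]
    - [0, 0, 0, 0, 0, 0]
    - [0, 0, 0, 0, 0, 0]
  fingers: 8

```text
time: 14.45
tool_pos: [517.0, -12.1, 94.4]
tcp_rot: [-180.0, -0.0, 85.0]
ft_force: [-0.1, 0.6, 0.1]
finger_gap: 8.1
grip_force: 0.0
```

The gap closed to 8 mm with no force, so the bar isn't between the pads. Looking.

Run:
```python
from h import *
p,d=eyes.snapshot("scene");P=cloud("scene",d)
print(sense()["finger_gap"],sense()["tool_pos"])
cv2.imwrite("pics/s4.png",cv2.resize(p[130:250,200:350][:,:,::-1],None,fx=5,fy=5,interpolation=cv2.INTER_CUBIC))
for n in("lid_handle","lid"):print(n,[(np.round(r["xyz"]).tolist(),round(r["confidence"],2)) for r in models.place_of(n,"scene")])
```

```text
8.224381837700422 [517.05688347 -12.11972137  94.38545606]
lid_handle [([327.0, 169.0, 97.0], 0.97), ([347.0, -63.0, 94.0], 0.96), ([514.0, -12.0, 111.0], 0.79), ([526.0, 100.0, 62.0], 0.63)]
lid [([346.0, -62.0, -1.0], 0.92), ([328.0, 165.0, -2.0], 0.88), ([512.0, -12.0, 18.0], 0.81), ([511.0, -9.0, 0.0], 0.43)]
```

View pics/s4.png

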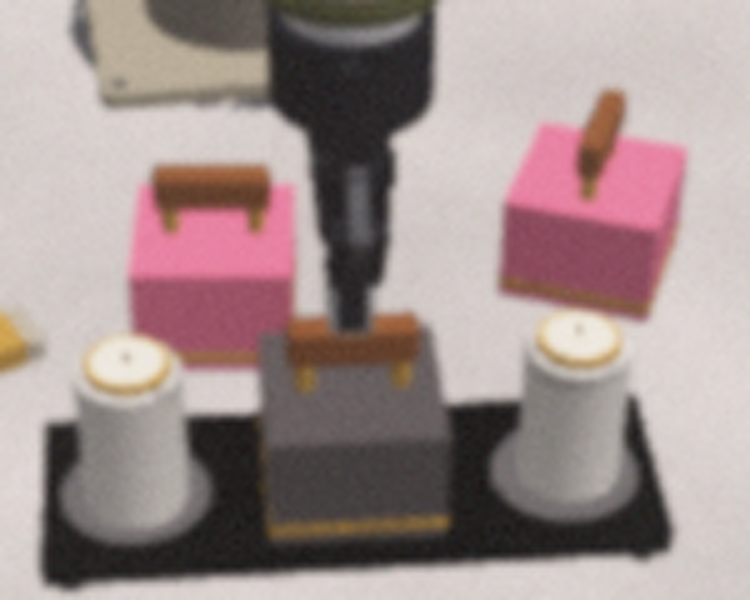

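Run:
```python
from h import *
p,d=eyes.snapshot("scene");P=cloud("scene",d);k=eyes.get_calibration("scene")
def pj(X):return cv2.projectPoints(np.float64([X]),cv2.Rodrigues(np.array(k["R"]))[0],np.float64(k["t"]),np.array(k["intrinsics"]),np.array(k["D"]))[0].ravel().round(1)
T=sense()["tool_pos"];print("tcp px",pj(T),"bar top",pj([517,-11,124]),"tip+x side",pj(T+[12,0,0]),pj(T+[12,0,30]))
for v in range(178,206,2):print(v,[P[v,u].round(0).tolist()+[int(p[v,u].mean())] for u in(266,270,274)])
```

```text
tcp px [269.8 202.9] bar top [270.3 193.5] tip+x side [270.6 205.9] [270.7 196.4]
178 [[577.0, -31.0, 215.0, 48], [578.0, -23.0, 215.0, 70], [581.0, -14.0, 216.0, 62]]
180 [[578.0, -32.0, 211.0, 54], [579.0, -23.0, 211.0, 44], [581.0, -14.0, 211.0, 41]]
182 [[575.0, -31.0, 203.0, 43], [575.0, -22.0, 202.0, 46], [574.0, -13.0, 200.0, 37]]
184 [[570.0, -30.0, 194.0, 53], [566.0, -20.0, 190.0, 45], [568.0, -12.0, 190.0, 40]]
186 [[560.0, -29.0, 180.0, 61], [552.0, -18.0, 173.0, 35], [558.0, -10.0, 177.0, 62]]
188 [[526.0, -23.0, 149.0, 97], [530.0, -14.0, 150.0, 38], [530.0, -4.0, 150.0, 138]]
190 [[524.0, -23.0, 142.0, 107], [539.0, -16.0, 151.0, 42], [346.0, 30.0, 1.0, 145]]
192 [[529.0, -24.0, 139.0, 111], [537.0, -15.0, 144.0, 42], [352.0, 29.0, -1.0, 128]]
194 [[529.0, -24.0, 133.0, 109], [534.0, -15.0, 135.0, 39], [517.0, -2.0, 121.0, 106]]
196 [[528.0, -23.0, 126.0, 97], [534.0, -15.0, 130.0, 75], [525.0, -3.0, 122.0, 95]]
198 [[524.0, -23.0, 116.0, 72], [528.0, -14.0, 119.0, 74], [525.0, -3.0, 115.0, 68]]
200 [[523.0, -23.0, 110.0, 66], [524.0, -13.0, 109.0, 70], [526.0, -3.0, 110.0, 69]]
202 [[525.0, -23.0, 105.0, 69], [525.0, -13.0, 104.0, 76], [525.0, -3.0, 103.0, 72]]
204 [[503.0, -19.0, 81.0, 93], [508.0, -10.0, 84.0, 98], [509.0, 0.0, 83.0, 96]]
```

Depth puts the closed fingertips at z≈127, just above the bar top (124), although the TCP reads 94. So the fingers really end about 30 mm behind the stated TCP, and they closed above the bar. Nothing was touched. I'll reopen, go down about 22 mm in force-checked steps, and close again.

>>> apply_moves:
  rows:
    - [0, 0, 0, 0, 0, 0]
    - [0, 0, 0, 0, 0, 0]
    - [0, 0, 0, 0, 0, 0]
    - [0, 0, 0, 0, 0, 0]
    - [0, 0, 0, 0, 0, 0]
  fingers: 50

```text
time: 15.28
tool_pos: [517.1, -12.1, 94.4]
tcp_rot: [180.0, -0.0, 85.0]
ft_force: [0.2, 0.1, -0.3]
finger_gap: 50.0
grip_force: 0.0
```

>>> apply_moves:
  rows:
    - [0, 0, 3, 0, 0, 0]
    - [0, 0, 3, 0, 0, 0]
    - [0, 0, 3, 0, 0, 0]
    - [0, 0, 1, 0, 0, 0]
    - [0, 0, 0, 0, 0, 0]

```text
time: 15.9
tool_pos: [517.0, -12.1, 84.3]
tcp_rot: [-180.0, -0.0, 85.0]
ft_force: [-0.6, -0.0, -0.0]
finger_gap: 50.2
grip_force: 0.0
```

>>> apply_moves:
  rows:
    - [0, 0, 3, 0, 0, 0]
    - [0, 0, 3, 0, 0, 0]
    - [0, 0, 3, 0, 0, 0]
    - [0, 0, 3, 0, 0, 0]
    - [0, 0, 0, 0, 0, 0]

```text
time: 16.52
tool_pos: [516.8, -12.1, 72.0]
tcp_rot: [-180.0, -0.0, 85.0]
ft_force: [-0.1, -0.3, -0.2]
finger_gap: 49.8
grip_force: 0.0
```

Run:
```python
from h import *
p,d=eyes.snapshot("scene");P=cloud("scene",d);s=sense();print(s["tool_pos"],s["ft_force"],s["finger_gap"])
cv2.imwrite("pics/s5.png",cv2.resize(p[130:250,200:350][:,:,::-1],None,fx=5,fy=5,interpolation=cv2.INTER_CUBIC))
for v in range(186,214,2):print(v,[P[v,u].round(0).tolist()+[int(p[v,u].mean())] for u in(268,271)])
```

```text
[516.89985018 -12.10481516  72.2167258 ] [-1.09405216 -0.12071854 -0.16675041] 49.986238633283115
186 [[584.0, -28.0, 198.0, 37], [585.0, -21.0, 198.0, 50]]
188 [[582.0, -28.0, 191.0, 35], [581.0, -21.0, 190.0, 54]]
190 [[581.0, -28.0, 185.0, 36], [581.0, -21.0, 184.0, 36]]
192 [[580.0, -27.0, 178.0, 37], [582.0, -21.0, 179.0, 35]]
194 [[580.0, -27.0, 173.0, 41], [564.0, -17.0, 159.0, 46]]
196 [[569.0, -25.0, 158.0, 38], [571.0, -19.0, 159.0, 49]]
198 [[576.0, -27.0, 157.0, 41], [575.0, -19.0, 156.0, 36]]
200 [[557.0, -23.0, 136.0, 66], [552.0, -15.0, 132.0, 39]]
202 [[555.0, -23.0, 129.0, 67], [556.0, -16.0, 129.0, 38]]
204 [[555.0, -23.0, 123.0, 67], [555.0, -16.0, 122.0, 39]]
206 [[557.0, -23.0, 118.0, 71], [556.0, -16.0, 116.0, 45]]
208 [[550.0, -22.0, 106.0, 95], [549.0, -15.0, 105.0, 89]]
210 [[529.0, -19.0, 82.0, 99], [530.0, -11.0, 82.0, 99]]
212 [[537.0, -20.0, 82.0, 96], [538.0, -13.0, 83.0, 97]]
```

View pics/s5.png

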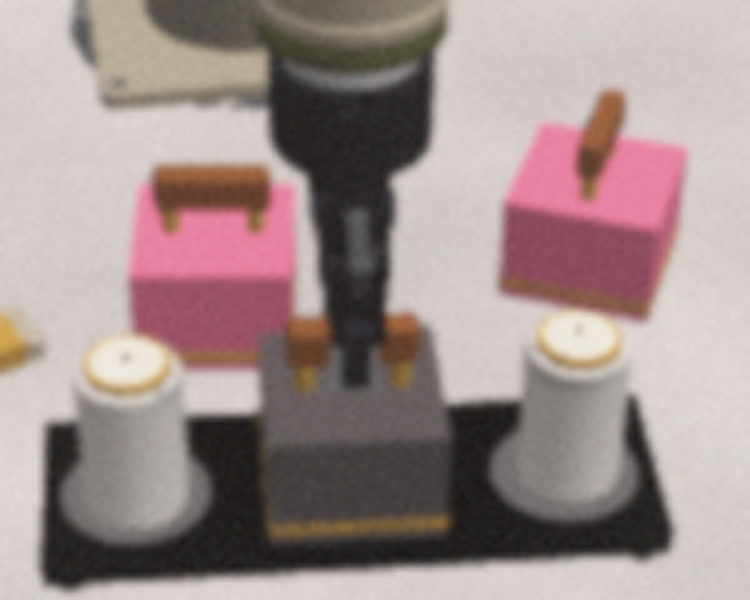

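The fingers now straddle the bar, with the near one in front at crop (355,370) and its tip at z≈111. I'll go 9 mm lower for a fuller grip, then close.

>>> apply_moves:
  rows:
    - [0, 0, 3, 0, 0, 0]
    - [0, 0, 3, 0, 0, 0]
    - [0, 0, 3, 0, 0, 0]
    - [0, 0, 0, 0, 0, 0]
    - [0, 0, 0, 0, 0, 0]
  fingers: 24

```text
time: 17.2
tool_pos: [517.1, -12.1, 63.4]
tcp_rot: [180.0, -0.0, 85.0]
ft_force: [-0.3, 0.2, -0.3]
finger_gap: 24.1
grip_force: 0.0
```

>>> apply_moves:
  rows:
    - [0, 0, 0, 0, 0, 0]
    - [0, 0, 0, 0, 0, 0]
    - [0, 0, 0, 0, 0, 0]
    - [0, 0, 0, 0, 0, 0]
    - [0, 0, 0, 0, 0, 0]
  fingers: 8

```text
time: 17.82
tool_pos: [516.6, -12.1, 63.6]
tcp_rot: [-179.9, 0.0, 85.0]
ft_force: [-5.6, -0.1, 5.4]
finger_gap: 15.1
grip_force: 59.2
```

The bar is gripped: gap 15 mm, 59 N. Drawing it up slowly.

>>> apply_moves:
  rows:
    - [0, -0.5, -1, 0, 0, 0]
    - [0, 0, -2, 0, 0, 0]
    - [0, 0, -2, 0, 0, 0]
    - [0, 0, -2, 0, 0, 0]
    - [0, 0, -2, 0, 0, 0]

```text
time: 18.45
tool_pos: [516.1, -12.0, 72.2]
tcp_rot: [-179.9, -0.0, 85.0]
ft_force: [-0.8, 1.0, -9.7]
finger_gap: 15.2
grip_force: 58.5
```

>>> apply_moves:
  rows:
    - [0, 0, -3, 0, 0, 0]
    - [0, 0, -3, 0, 0, 0]
    - [0, 0, -3, 0, 0, 0]
    - [0, 0, -3, 0, 0, 0]
    - [0, 0, -3, 0, 0, 0]

```text
time: 19.08
tool_pos: [516.6, -12.1, 87.6]
tcp_rot: [180.0, 0.0, 85.0]
ft_force: [0.5, -0.3, -9.9]
finger_gap: 15.3
grip_force: 58.5
```

Run:
```python
from h import *
p,d=eyes.snapshot("scene");s=sense();print(s["tool_pos"],s["ft_force"],s["wrist_torque"],s["finger_gap"])
cv2.imwrite("pics/s6.png",cv2.resize(p[130:250,200:350][:,:,::-1],None,fx=5,fy=5,interpolation=cv2.INTER_CUBIC))
```

```text
[516.74408811 -12.12237933  88.05731683] [-1.93619562 -0.16674525 -6.98583987] [0.01816516 0.36819096 0.08030555] 15.234498666521793
```

View pics/s6.png

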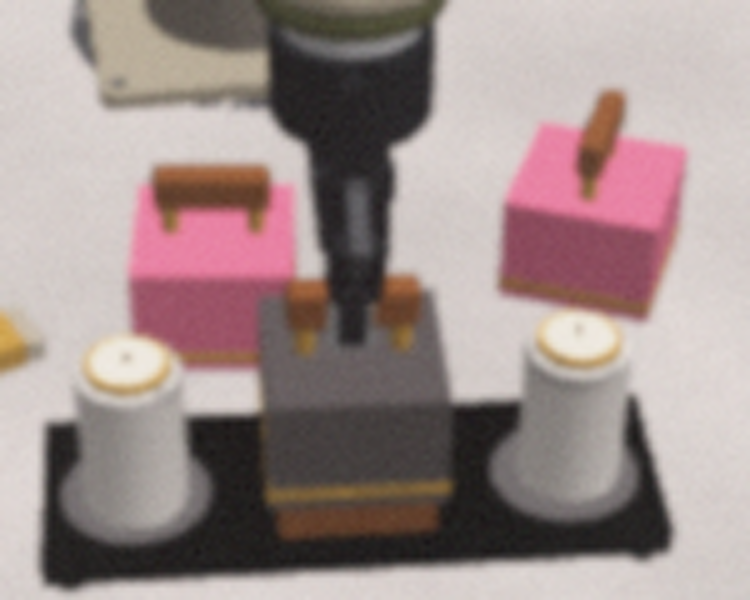

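The lid is rising straight, with the oak showing at crop (360,520) under its gold band, and the tray is flat. Carrying on up.

>>> apply_moves:
  rows:
    - [0, 0, -3, 0, 0, 0]
    - [0, 0, -3, 0, 0, 0]
    - [0, 0, -3, 0, 0, 0]
    - [0, 0, -3, 0, 0, 0]
    - [0, 0, -3, 0, 0, 0]

```text
time: 19.75
tool_pos: [516.6, -12.1, 102.6]
tcp_rot: [180.0, -0.0, 85.0]
ft_force: [-0.5, 0.8, -10.1]
finger_gap: 15.1
grip_force: 58.6
```

>>> apply_moves:
  rows:
    - [0, 0, -3, 0, 0, 0]
    - [0, 0, -3, 0, 0, 0]
    - [0, 0, -3, 0, 0, 0]
    - [0, 0, -3, 0, 0, 0]
    - [0, 0, -3, 0, 0, 0]

```text
time: 20.38
tool_pos: [516.6, -12.1, 117.6]
tcp_rot: [180.0, -0.0, 85.0]
ft_force: [0.0, 0.1, -1.7]
finger_gap: 15.0
grip_force: 59.7
```

>>> apply_moves:
  rows:
    - [0, 0, -4, 0, 0, 0]
    - [0, 0, -4, 0, 0, 0]
    - [0, 0, -4, 0, 0, 0]
    - [0, 0, -4, 0, 0, 0]
    - [0, 0, 0, 0, 0, 0]

```text
time: 21.0
tool_pos: [516.9, -12.1, 134.0]
tcp_rot: [179.9, 0.0, 85.0]
ft_force: [0.1, -0.0, -1.4]
finger_gap: 14.9
grip_force: 59.7
```

>>> apply_moves:
  rows:
    - [0, 0, -10, 0, 0, 0]
    - [0, 0, -15, 0, 0, 0]
    - [0, 0, -20, 0, 0, 0]
    - [0, 0, -15, 0, 0, 0]
    - [0, 0, -5, 0, 0, 0]

```text
time: 21.62
tool_pos: [517.5, -12.2, 200.5]
tcp_rot: [179.8, 0.0, 85.0]
ft_force: [0.1, -0.0, -1.9]
finger_gap: 14.9
grip_force: 59.8
```

>>> apply_moves:
  rows:
    - [-20, -2, 0, 0, 0, 0]
    - [-36, -4, 0, 0, 0, 0]
    - [-40, -4, 0, 0, 0, 0]
    - [-40, -4, 0, 0, 0, 0]
    - [-40, -4, 0, 0, 0, 0]

```text
time: 22.25
tool_pos: [482.6, -186.9, 198.1]
tcp_rot: [-180.0, -0.0, 85.0]
ft_force: [-0.1, -0.5, -1.5]
finger_gap: 15.1
grip_force: 59.7
```

>>> apply_moves:
  rows:
    - [-40, -4, 0, 0, 0, 0]
    - [-40, -4, 0, 0, 0, 0]
    - [-40, -4, 0, 0, 0, 0]
    - [-36, -4, 0, 0, 0, 0]
    - [-25, -4, 0, 0, 0, 0]

```text
time: 22.88
tool_pos: [446.5, -365.8, 197.9]
tcp_rot: [-180.0, -0.0, 84.9]
ft_force: [0.9, 0.2, -1.0]
finger_gap: 15.0
grip_force: 59.7
```

>>> apply_moves:
  rows:
    - [-20, -2, 0, 0, 0, 0]
    - [-12, -1, 15, 0, 0, 0]
    - [0, 0, 25, 0, 0, 0]
    - [0, 0, 25, 0, 0, 0]
    - [0, 0, 15, 0, 0, 0]

```text
time: 23.5
tool_pos: [440.8, -394.5, 115.6]
tcp_rot: [-179.9, -0.1, 85.0]
ft_force: [-0.4, 0.1, -0.1]
finger_gap: 15.2
grip_force: 59.8
```

Run:
```python
from h import *
p,d=eyes.snapshot("scene");P=cloud("scene",d);q=p.astype(int);s=sense();T=s["tool_pos"];print(T,s["ft_force"],s["tcp_rot"])
for n in("lid","lid_handle"):print(n,[(np.round(r["xyz"]).tolist(),round(r["confidence"],2)) for r in models.place_of(n,"scene")])
b=T[2]-63.5+18
m=near(P,T[0]+3,T[1],65,b-2,b+68);X=P[m];print("expected bottom",b,len(X),X.min(0).round(1),X.max(0).round(1))
m=near(P,T[0]+3,T[1],65,b+55,b+70);print("top face",rect(P[m]),np.median(P[m][:,2]))
```

```text
[ 440.23539698 -393.99930519  113.95451554] [-0.84650926  0.19516486 -3.34027506] [-179.77854299   -0.20655184   84.99095929]
lid [([438.0, -394.0, 68.0], 0.8), ([341.0, -64.0, 3.0], 0.75), ([330.0, 170.0, 3.0], 0.58), ([523.0, 104.0, 16.0], 0.26)]
lid_handle [([438.0, -394.0, 163.0], 0.96), ([328.0, 169.0, 95.0], 0.81), ([346.0, -63.0, 95.0], 0.67)]
expected bottom 68.45451553878303 1516 [ 397.9 -443.2   67.1] [ 494.1 -344.9  136.4]
top face (array([ 442.8, -393.6]), array([90.8, 96.1]), 84.4) 134.22542452007983
```

>>> apply_moves:
  rows:
    - [-1, 0, 15, 0, 0, 0]
    - [-1, 0, 20, 0, 0, 0]
    - [0, 0, 15, 0, 0, 0]
    - [0, 0, 7, 0, 0, 0]
    - [0, 0, 0, 0, 0, 0]

```text
time: 24.28
tool_pos: [440.9, -397.5, 60.5]
tcp_rot: [-179.9, -0.1, 85.0]
ft_force: [-0.9, 0.3, -0.5]
finger_gap: 14.9
grip_force: 59.8
```

>>> apply_moves:
  rows:
    - [0, 0, 1, 0, 0, 0]
    - [0, 0, 1, 0, 0, 0]
    - [0, 0, 1, 0, 0, 0]
    - [0, 0, 0, 0, 0, 0]
    - [0, 0, 0, 0, 0, 0]

```text
time: 24.9
tool_pos: [441.4, -398.0, 58.5]
tcp_rot: [180.0, 0.0, 85.0]
ft_force: [0.1, 0.2, -2.1]
finger_gap: 15.4
grip_force: 59.8
```

>>> apply_moves:
  rows:
    - [0, 0, 1.5, 0, 0, 0]
    - [0, 0, 1.5, 0, 0, 0]
    - [0, 0, 1, 0, 0, 0]
    - [0, 0, 1, 0, 0, 0]
    - [0, 0, 0, 0, 0, 0]

```text
time: 25.52
tool_pos: [441.3, -397.9, 53.2]
tcp_rot: [-180.0, -0.0, 85.0]
ft_force: [-0.3, -0.6, -1.2]
finger_gap: 15.1
grip_force: 59.8
```

>>> apply_moves:
  rows:
    - [0, 0, 0.7, 0, 0, 0]
    - [0, 0, 0, 0, 0, 0]
    - [0, 0, 0.7, 0, 0, 0]
    - [0, 0, 0, 0, 0, 0]
    - [0, 0, 0, 0, 0, 0]

```text
time: 26.15
tool_pos: [441.3, -398.0, 52.0]
tcp_rot: [-180.0, -0.0, 85.0]
ft_force: [-0.1, 0.9, -1.9]
finger_gap: 15.0
grip_force: 59.8
```

>>> apply_moves:
  rows:
    - [0, 0, 0.7, 0, 0, 0]
    - [0, 0, 0, 0, 0, 0]
    - [0, 0, 0.7, 0, 0, 0]
    - [0, 0, 0, 0, 0, 0]
    - [0, 0, 0, 0, 0, 0]

```text
time: 26.78
tool_pos: [441.4, -398.1, 51.5]
tcp_rot: [180.0, 0.0, 85.0]
ft_force: [-3.3, 2.5, 5.3]
finger_gap: 15.0
grip_force: 60.8
```

Contact on the mat at the expected height. Releasing and retreating.

>>> apply_moves:
  rows:
    - [0, 0, 0, 0, 0, 0]
    - [0, 0, 0, 0, 0, 0]
    - [0, 0, 0, 0, 0, 0]
    - [0, 0, 0, 0, 0, 0]
    - [0, 0, 0, 0, 0, 0]
  fingers: 45

```text
time: 27.4
tool_pos: [441.3, -397.9, 50.5]
tcp_rot: [-180.0, -0.0, 85.0]
ft_force: [-0.6, 0.3, 0.1]
finger_gap: 45.0
grip_force: 0.0
```

>>> apply_moves:
  rows:
    - [0, 0, -5, 0, 0, 0]
    - [0, 0, -20, 0, 0, 0]
    - [0, 0, -40, 0, 0, 0]
    - [0, 0, -50, 0, 0, 0]
    - [0, 0, -40, 0, 0, 0]

```text
time: 28.02
tool_pos: [441.9, -398.5, 210.0]
tcp_rot: [179.8, 0.1, 85.0]
ft_force: [-0.2, -0.7, 0.4]
finger_gap: 44.8
grip_force: 0.0
```

>>> apply_moves:
  rows:
    - [-30, -20, 0, 0, 0, 0]
    - [-40, -30, 0, 0, 0, 0]
    - [-40, -30, 0, 0, 0, 0]
    - [-20, -10, 0, 0, 0, 0]
    - [0, 0, 0, 0, 0, 0]

```text
time: 28.65
tool_pos: [339.6, -520.8, 206.7]
tcp_rot: [180.0, 0.1, 84.8]
ft_force: [0.7, 0.5, -0.7]
finger_gap: 45.0
grip_force: 0.0
```

Run:
```python
from h import *
from scipy.optimize import least_squares
def fit(P,x,y):
    X=P[near(P,x,y,36,30,97)];g=lambda q:np.hypot(X[:,0]-q[0],X[:,1]-q[1])-27
    return least_squares(g,[x,y],loss="soft_l1").x.round(1)
for c in("top","scene"):
    p,d=eyes.snapshot(c);P=cloud(c,d)
    P0=cloud(c,np.load(c+"0.npz")["d"])
    m=near(P,441,-396,66,66,80);print(c,"lid top",m.sum(),rect(P[m]) if m.sum()>5 else "",np.nanstd(P[m][:,2]) if m.sum() else "")
    print("holders",fit(P,525,101),fit(P,509,-124),"orig placed",fit(P0,509,-124))
    m=near(P,516,-10,200,8,30)&(p.sum(-1)<150);print("tray z",P[m][:,2].mean(),rect(P[m]))
    print([(np.round(r["xyz"]).tolist(),round(r["confidence"],2)) for r in models.place_of("lid",c)])
print(sense()["ft_force"],sense()["time"],sense()["tool_pos"])
```

```text
top lid top 1185 (array([ 441.9, -395. ]), array([92.5, 90. ]), 84.9) 2.078730952620558
holders [525.1 105.2] [ 510.  -120.4] orig placed [ 510.  -120.4]
tray z 19.441226513735206 (array([588.5, -16.4]), array([317.6, 254.2]), 85.0)
[([328.0, 167.0, -4.0], 0.94), ([441.0, -399.0, 3.0], 0.71), ([347.0, -60.0, 1.0], 0.67), ([761.0, -207.0, 7.0], 0.26)]
scene lid top 652 (array([ 443.1, -397.1]), array([89.9, 96.5]), 85.0) 1.8041567951941788
holders [525.1 101.1] [ 509.7 -124. ] orig placed [ 509.8 -124. ]
tray z 16.737439966170978 (array([589.5, -18.2]), array([312.8, 251.6]), 85.0)
[([342.0, -63.0, -0.0], 0.76), ([441.0, -397.0, 6.0], 0.6), ([329.0, 167.0, -1.0], 0.59)]
[-0.29437024  0.02938622  0.04121312] 28.85 [ 341.34500978 -518.65824947  205.92636615]
```

All within tolerance.

```bash
python3 -c "
from bench import job
print(job.hand_in())"
```

```text
the job is handed in; nothing more can be done
None
```

The job is handed in. On the last camera check before handing in, the lid stood within about 2 mm of the mat's centre, the loose holder stood within about 1 mm of the pad's centre by the scene-camera fit (about 4 mm by the top camera), and the tray and the other holder were unmoved.

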